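# Tip the parts tray and weigh the brass disc

## Robot

A 6-joint arm with a two-finger parallel gripper is mounted at the origin on a cart in front of the work surface, level with it; the furniture and walls round the work are solid. World frame = base frame: x ahead of the robot, y to its left, z up, the work surface at z = 0. Lengths are in m, angles in rad, forces in N, time in s.
With the tool pointing down it reaches from about 0.375 to 0.975 m from the base axis. Payload 3.8 kg.
Tool frame: the origin (TCP) lies where the fingers leave the gripper's body, on its centre line; the fingertips stand 64 mm ahead of it and the grasp point (between the pads) lies ctrl.grip_point_offset ahead of it (ctrl.grip_point_offset is the distance from the TCP to the grasp point, in m); z points along the fingers, y is the line along which they close (so a half turn about z gives the same grasp; the last joint's range is limited). The gripper opens to 88 mm and grips with 3 to 60 N. Pads are 18 mm wide; open, the fingers measure 123 mm over their backs; the gripper's body (75 mm by 187 mm) begins 45 mm behind the grasp point.
Start: joints at [1.279, 0.264, 1.604, -0, 1.274, -0.037], TCP at [0.17, 0.653, 0.303] pointing down, gripper open.
Joint ranges: [-2.63, 2.63], [-0.94, 2.18], [0.31, 2.57], [-1.31, 4.45], [0, 2.66], [-2.55, 2.55]. Speed limits (rad/s): [2.57, 2.57, 3.14, 3.14, 3.14, 3.14].

## Interface

Orientations are given as a unit quaternion [x, y, z, w].
In Python, from station import monitor, eyes, order, ctrl gives the robot as it stands. The module is installed in compiled form; this text tells all that it offers.
- The arm moves only by the tool send_rows, never from a script. Its argument "targets" is a list of rows, each an object with "jaw": the opening, from 0 (shut) to 1 (fully open); "xyz": the shift along the world's x, y, z in m, a list of three; "turn": the turn, a rotation vector about the world's x, y, z in degrees, a list of three. In form: [{"jaw": jaw, "xyz": [dx, dy, dz], "turn": [rx, ry, rz]}, ...]. A call has 1 to 5 rows; each row shifts and turns the commanded pose from where the row before left it; what a row does not reach is not made up. A row lasts 1/12 s, in which the tool goes at most 41.7 mm and 7.16 degrees, less where a joint would pass 70% of its speed; a pose out of reach is approached as far as the arm can. A call is refused whole if a number of a shift passes 0.0417 or a number of a turn 7.16, either way. A call with a gripper value outside its range is refused whole. The fingers move at their own pace and stop on an object; "newtons" is the grip in N (left out, the last holds). Time passes only in rows, so rows that do not move let the fingers close. It gives the time, the measured TCP pose, the force, the opening and the grip force at its end, in the units of the state.
- monitor.sense(): the state, without advancing time (a new reading comes with each control period).
- eyes.read_camera(name): name is "side" or "top"; returns the picture (420x560x3 uint8, blue, green, red); there is no depth.
- eyes.camera_params(name): a dict with "vfov" (degrees; the focal length in pixels is half the picture's height over the tangent of half this angle, whatever the lens; pixels are square), "cx", "cy" (the principal point, pixels), "extrinsics" (4x4, takes a point from camera to world coordinates). Camera axes: x right, y down, z forward; pixel columns grow to the right and rows downward; lengths in m; the calibration is good to about 2 mm. A picture is of the moment at which its call begins. camera_params takes no time and is no camera call.
- order.sign_off(): hands the job in; it is judged then, once.
Trained networks look in the newest picture that a camera, given by its name, has taken for a name from the list of things; names that differ only in an ending like _2 or _b are one class to them, and where a whole thing is asked for, a point or a joint stands for the part that bears it (a point fixed in the world has none). Each returns a list of dicts, best first, with "p" (0 to 1); they miss things now and then, are a little off and sometimes report something else, mostly with a low value. They report only what shows in the picture. A call takes as long as a camera call. They do not tell look-alikes from the thing itself.
- eyes.find_in(camera, target): "position" ([x, y, z] in m, in the coordinates of the camera as it stood for that picture, good to about 4 mm: the middle of the surface that is visible of it).
The state is a dict: "time": time; "qpos": joint angles; "dq": joint speeds; "effort": joint torques, N m; "tcp_pos": TCP position; "tcp_rot": TCP orientation; "wrist_force": force on the tool from outside, world axes, zero at the start; "moment": the same for the moment, N m; "gripper_width": finger opening in m; "gripper_force": force on a finger pad.
Only numpy, scipy, OpenCV 4.12 (cv2) and the standard library are available. Lean on these libraries where they do the work, as an engineer would, in place of code of your own. Each camera call takes 0.05 s, during which the arm holds its last target. There are 200 camera calls.

## Task

The brass disc that lies loose under the clear cover of the tilting parts tray is to be weighed. Move the loupe off the scale's pan and stand it on the cork mat as it stood on the pan; lift the tray's handle to tip the tray until the disc slides out into the open corner, and lower the tray gently until it rests level again. Then pick the disc out of the corner and lay it gently flat on the pan, wholly on it, without disturbing the oil bottle, the rubber blower, the standing collet or the rectangular brass blank.

Things in the scene. Friction and masses are not known exactly. Their poses are not given: they have to be found in the camera images.
- tray_base: fixed dark base plate, 150 x 100 x 6 mm, of the tilting tray; origin on the bench under the tray's middle; x axis runs level from the tray's open corner to its handle, y across, z up. The aluminium tray on it: x -46 to 72 mm, y -56 to 56, inner floor 26 mm above the bench when level; a clear cover (top 41 mm up) closes all of it, so nothing in it can be reached from above
- tray (a joint): tip angle of the tray, rad: 0 = level, resting on its base; grows as the handle is lifted, stop at 0.7. Let go, it falls back by its weight (0.35 kg). The tray is smooth: the disc starts to slide at about 0.15 to 0.2 rad, and at 0.5 to 0.65 rad runs between 45-degree walls through a 46 mm throat to the open corner in about a second, where it stays as the tray is lowered
- tray_hinge (a point): point on the tray's fixed hinge axis, which runs along the base's y axis, 16 mm above the bench, under the open corner (at x = -75 mm in the base's frame)
- tray_handle (a point): middle of the tray's handle: a round steel bar 8 mm thick, 68 mm long, along the base's y axis, 46 mm above the bench when level (x = 115 mm in the base's frame), with about 40 mm free between it and the tray's end wall and nothing under it. It moves with the tray round the hinge, radius 192 mm, and its frame tips with the tray
- tray_corner (a point): open corner: where the disc's underside centre comes to lie, 26 mm above the bench when level, x = -70 mm in the base's frame; moves with the tray. It is a bare tongue of floor 24 mm wide (base y), 4 mm thick, x -46 to -98 mm, ending at two stop pins 10 mm high; beside it is only the bench, so fingers can reach down past the disc's two sides (in base y)
- disc_center (a point): centre of the brass disc, plain, round, 40 mm across and 4 mm thick, 45 g; it starts flat on the tray's floor under the clear cover and overhangs the tongue by 8 mm each side once in the open corner
- scale_pan (a point): centre of the top of the pocket scale's round steel pan, 68 mm across, flat without rim, 23 mm above the bench. The scale is a fixed grey box 94 x 78 x 16 mm with the pan on top; its x axis points from its display to the pan's side (pan centre 10 mm off the middle), z up
- loupe_center (a point): centre (half-way up) of the eye loupe, a black waisted barrel with a red ring at its foot, 41 mm across and 38 mm high, 35 g; starts upright on the scale's pan. z is its axis, up when it stands on its foot
- bench_vice: fixed small steel vice behind the scale or mat, 145 x 56 x 45 mm, origin under its middle; its x axis runs along it, away from the robot, and its near end (x = -72 mm) carries a cross bar 38 mm above the bench that fingers can hit
- bench_lathe: fixed bench lathe at the right; its headstock, 192 mm high, stands 0.06 to 0.18 m to the left (world +y) of its origin, within 70 mm in x
- mat_top (a point): centre of the top of the fixed round cork mat, 76 mm across and 3 mm thick
- bottle_center (a point): centre of a small oil bottle, 33 mm across, 70 mm high, standing between tray and scale; must not be moved
- blower_center (a point): point in the middle of the bulb of a red rubber dust blower, 54 mm across, its spout reaching 103 mm above the bench; this point is 34 mm up; must not be moved
- standing_collet_center (a point): centre of a steel collet standing upright, 14 mm across and 46 mm high; must not be moved
- blank_center (a point): centre of a rectangular brass blank lying flat, 32 x 50 x 10 mm; must not be moved
There are look-alikes about, which are no part of the job. Of the things that look like the part that bears loupe_center, the middle-sized one is meant.

How it is judged:
By the outcome, as a careful person would: the job done as asked, in the order asked, and still so for the second after the job is handed in, with the robot touching nothing.
It also fails if it takes over 72 s, if anything falls off the work surface, if the arm or the gripper's body presses on something with over 40 N, if the wrist force passes 120 N, or if a joint passes its speed limit or range.

## Working session

There is one attempt and no reset: what is moved stays moved. The work goes in short steps, Python scripts to look and compute and a tool call to move; the robot and the scene stay as the last step left them, time stands still between calls to the robot, and variables do not carry over. Pictures are saved under pics/ and viewed, at most 10 in all, crops included, and the job is handed in when it is done.

Besides the shell and the picture viewer there is one more tool, called after "Request:" by a JSON object that holds its "name" and its "arguments", one argument or row to a line. send_rows: Moves the arm, as the interface text tells. Its arguments: {"type":"object","properties":{"targets":{"type":"array","items":{"type":"object","properties":{"jaw":{"type":"number"},"xyz":{"type":"array","items":{"type":"number"}},"turn":{"type":"array","items":{"type":"number"}}}}},"newtons":{"type":"number"}},"required":["targets"]}

```bash
mkdir -p pics
cat > h.py <<'E'
from station import monitor, eyes, order, ctrl
import numpy as np, cv2
from scipy.spatial.transform import Rotation as R
def cam(n):
    p=eyes.camera_params(n); f=210/np.tan(np.radians(p['vfov'])/2); return f,p['cx'],p['cy'],np.array(p['extrinsics'])
def ray(n,u,v,z):
    f,cx,cy,T=cam(n); d=T[:3,:3]@[(u-cx)/f,(v-cy)/f,1]; o=T[:3,3]; return o+d*(z-o[2])/d[2]
def px(n,P):
    f,cx,cy,T=cam(n); c=T[:3,:3].T@(np.array(P)-T[:3,3]); return c[:2]/c[2]*f+[cx,cy]
def find(n,t):
    f,cx,cy,T=cam(n)
    return [(round(d['p'],2),(T[:3,:3]@d['position']+T[:3,3]).round(3),px(n,T[:3,:3]@d['position']+T[:3,3]).round()) for d in eyes.find_in(n,t)]
E
python3 - <<'E'
from h import *
for n in('top','side'):
    cv2.imwrite(f'pics/{n}0.png',eyes.read_camera(n)); 
    p=eyes.camera_params(n);print(n,p['vfov'],p['cx'],p['cy'],np.round(p['extrinsics'],3).tolist())
    for t in 'tray_base tray_handle tray disc_center scale_pan loupe_center mat_top bottle_center blower_center standing_collet_center blank_center bench_vice bench_lathe'.split():
        print(t,*[(a,b.tolist(),c.tolist()) for a,b,c in find(n,t)[:4]])
print(ctrl.grip_point_offset, monitor.sense())
E
```

```text
top 54.565258968574824 279.11833229934956 212.16076809087772 [[0.017, -0.997, 0.075, 0.39], [-1.0, -0.016, 0.019, -0.114], [-0.018, -0.076, -0.997, 1.104], [0.0, 0.0, 0.0, 1.0]]
tray_base (0.66, [0.427, 0.237, 0.038], [153.0, 227.0])
tray_handle
tray (0.92, [0.422, 0.243, 0.041], [151.0, 229.0])
disc_center
scale_pan (0.72, [0.404, -0.251, 0.018], [338.0, 239.0]) (0.33, [0.427, 0.244, 0.041], [151.0, 226.0])
loupe_center (0.68, [0.511, 0.101, 0.032], [206.0, 196.0]) (0.48, [0.428, -0.255, 0.05], [341.0, 229.0])
mat_top (0.82, [0.431, -0.124, 0.002], [291.0, 228.0])
bottle_center (0.43, [0.422, 0.002, 0.049], [242.0, 230.0])
blower_center (0.51, [0.373, 0.035, 0.046], [229.0, 249.0])
standing_collet_center
blank_center (0.46, [0.535, -0.105, 0.012], [284.0, 189.0])
bench_vice
bench_lathe (0.33, [0.425, 0.242, 0.043], [151.0, 227.0])
side 44.503788627065674 287.9851045305878 211.3353412362721 [[0.865, -0.198, 0.462, -0.162], [-0.502, -0.294, 0.813, -1.18], [-0.025, -0.935, -0.354, 0.538], [0.0, 0.0, 0.0, 1.0]]
tray_base (0.78, [0.423, 0.223, 0.035], [228.0, 193.0])
tray_handle (0.81, [
[... 862 characters left out ...]

0.0453 {'time': 1.4, 'qpos': array([ 1.27907627e+00,  2.63906310e-01,  1.60399333e+00,  2.72914136e-05,
        1.27368438e+00, -3.68997668e-02]), 'dq': array([ 0.00067375,  0.00173651, -0.00137131, -0.00059395, -0.00057227,
       -0.00119173]), 'effort': array([-1.85652880e-05, -5.02045262e+01, -3.57248461e+01,  7.28988927e-02,
        1.85246783e-02, -1.06356532e-05]), 'tcp_pos': array([0.17014384, 0.65320777, 0.30270507]), 'tcp_rot': array([ 1.27069669e-01,  9.91893794e-01,  6.39239105e-06, -1.21660968e-05]), 'wrist_force': array([-0.1887701 ,  0.59304083,  0.0430469 ]), 'moment': array([ 0.02176005, -0.02505848, -0.02475176]), 'gripper_force': 0.0, 'gripper_width': 0.08785612531305707}
```

View pics/top0.png

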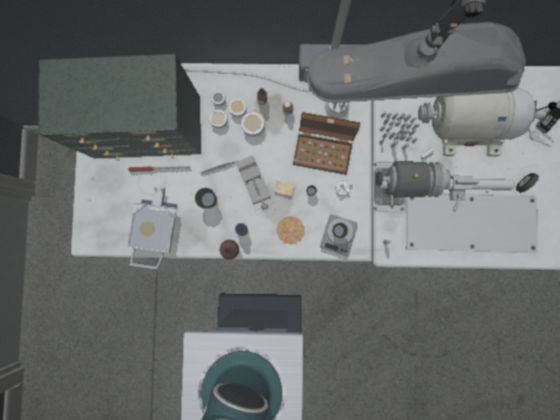

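View pics/side0.png

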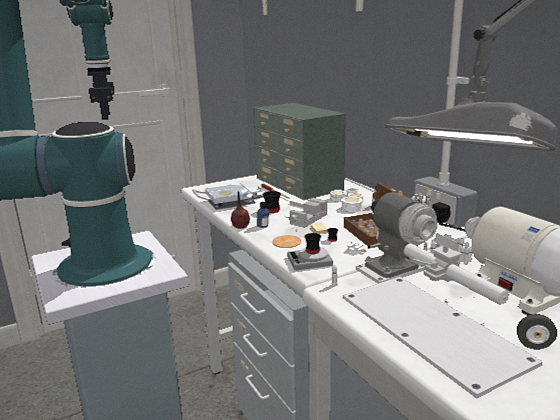

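Top picture: the tray is at (153,228), with its handle toward the robot at (146,262) and its corner at (162,195). The bottle is at (241,229), the blower at (229,249), the mat at (291,230) and the scale at (338,237). Three things could be taken for the loupe: large at (206,198), middle-sized on the pan at (340,230), and small at (311,190). I choose the one on the pan and check it with a close crop.

Run:
```python
from h import *
a=cv2.imread('pics/top0.png')
c=cv2.resize(a[180:280,115:245],None,fx=6,fy=6,interpolation=cv2.INTER_CUBIC)[:600,:780]
d=cv2.resize(a[170:270,262:395],None,fx=6,fy=6,interpolation=cv2.INTER_CUBIC)[:600,:798]
cv2.imwrite('pics/c1.png',c);cv2.imwrite('pics/c2.png',d)
```

```text
(no output)
```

View pics/c1.png

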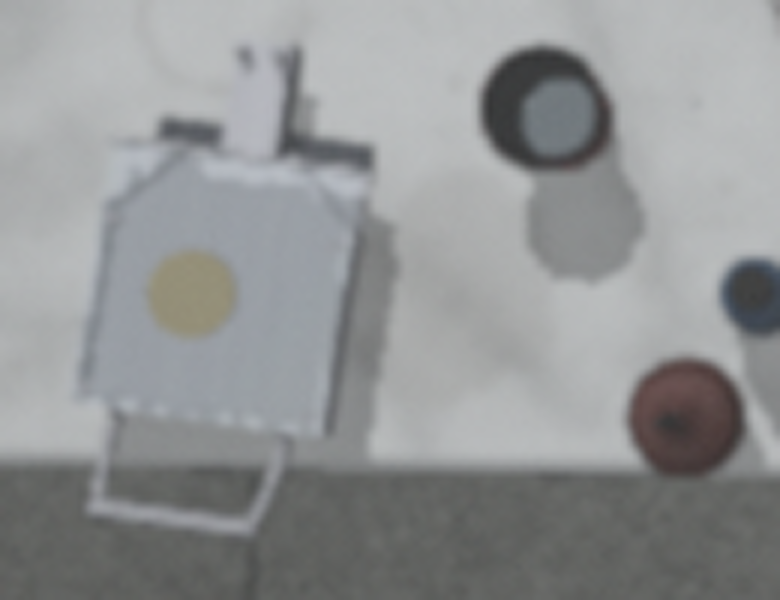

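View pics/c2.png

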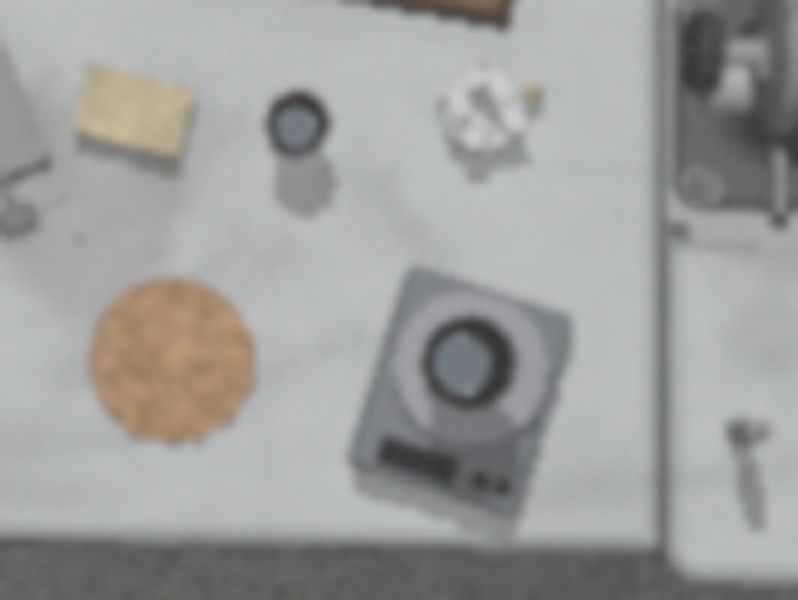

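The crops show the middle-sized loupe on the pan at (340,230), the mat at (291,230), and the standing collet at about (386,243). The tray handle runs from (131,265) to (157,268), the tongue's pins are at (156–164,188), and the disc is at (147,229).

Run:
```python
from h import *
def a(u,v,z):return ray('top',115+u/6,180+v/6,z)
def b(u,v,z):return ray('top',262+u/6,170+v/6,z)
h1,h2=a(97,508,.046),a(250,526,.046); print('handle',h1,h2,(h1+h2)/2,np.hypot(*(h1-h2)[:2]))
t=a(270,50,.034);print('pins',t); n=(h1+h2)/2-t; print('axis deg',np.degrees(np.arctan2(n[1],n[0])),np.hypot(*n[:2]),'perp handle', np.degrees(np.arctan2((h2-h1)[1],(h2-h1)[0]))-90+180)
print('cover corners',a(80,400,.041),a(325,435,.041),a(112,145,.041),a(372,165,.041))
print('disc',a(192,293,.030)); 
print('loupe',b(468,362,.061),'pan',b(473,365,.023),'mat',b(172,360,.003),'collet',b(743,435,.046),'bar',b(20,190,.038),'bottle',a(755,295,.07),'blower',a(687,418,.034))
```

```text
handle [0.32708754 0.28864942 0.046     ] [0.32057987 0.22170937 0.046     ] [0.3238337  0.25517939 0.046     ] 0.06725563712303571
pins [0.52950259 0.22501513 0.034     ]
axis deg 171.65624652929216 0.2078691293710253 perp handle -5.5526381910093505
cover corners [0.37346214 0.30013045 0.041     ] [0.36016382 0.19204132 0.041     ] [0.48545871 0.29104005 0.041     ] [0.47843779 0.17577217 0.041     ]
disc [0.42129053 0.2566881  0.03      ]
loupe [ 0.42484346 -0.25011272  0.061     ] pan [ 0.42481982 -0.25727615  0.023     ] mat [ 0.42544211 -0.12470142  0.003     ] collet [ 0.39594177 -0.37019825  0.046     ] bar [ 0.49777775 -0.05654929  0.038     ] bottle [0.42329391 0.00270069 0.07      ] blower [0.37018579 0.03524156 0.034     ]
```

Request:
{"name": "send_rows", "arguments": {
  "targets": [
    {"jaw":0.8,"xyz":[0.026,-0.032,0],"turn":[0,0,-5]},
    {"jaw":0.8,"xyz":[0.026,-0.032,0],"turn":[0,0,-5]},
    {"jaw":0.8,"xyz":[0.026,-0.032,0],"turn":[0,0,-5]},
    {"jaw":0.8,"xyz":[0.026,-0.032,0],"turn":[0,0,-5]},
    {"jaw":0.8,"xyz":[0.026,-0.032,0],"turn":[0,0,-5]}
  ]
}}

```text
time: 1.82
tcp_pos: [0.3009, 0.4917, 0.3028]
tcp_rot: [0.34, 0.94, 0.0, 0.0]
wrist_force: [0.4, 0.8, -0.3]
gripper_width: 0.0703
gripper_force: 0.0
```

Request:
{"name": "send_rows", "arguments": {
  "targets": [
    {"jaw":0.8,"xyz":[0.026,-0.032,0],"turn":[0,0,-5]},
    {"jaw":0.8,"xyz":[0.026,-0.032,0],"turn":[0,0,-5]},
    {"jaw":0.8,"xyz":[0.026,-0.032,0],"turn":[0,0,-5]},
    {"jaw":0.8,"xyz":[0.026,-0.032,0],"turn":[0,0,-5]},
    {"jaw":0.8,"xyz":[0.026,-0.032,0],"turn":[0,0,-5]}
  ]
}}

```text
time: 2.23
tcp_pos: [0.431, 0.3315, 0.3031]
tcp_rot: [0.536, 0.844, 0.0, 0.0]
wrist_force: [0.9, 0.7, 0.2]
gripper_width: 0.0708
gripper_force: 0.0
```

Request:
{"name": "send_rows", "arguments": {
  "targets": [
    {"jaw":0.8,"xyz":[0.01,-0.04,0],"turn":[0,0,-5]},
    {"jaw":0.8,"xyz":[0.01,-0.04,0],"turn":[0,0,-5]},
    {"jaw":0.8,"xyz":[0,-0.04,0],"turn":[0,0,-5]},
    {"jaw":0.8,"xyz":[0,-0.04,0],"turn":[0,0,-5]},
    {"jaw":0.8,"xyz":[0,-0.04,0],"turn":[0,0,-5]}
  ]
}}

```text
time: 2.65
tcp_pos: [0.45, 0.1313, 0.3029]
tcp_rot: [0.706, 0.708, 0.0, 0.0]
wrist_force: [0.5, -1.4, -0.6]
gripper_width: 0.0706
gripper_force: 0.0
```

Request:
{"name": "send_rows", "arguments": {
  "targets": [
    {"jaw":0.8,"xyz":[0,-0.04,0],"turn":[0,0,-5]},
    {"jaw":0.8,"xyz":[0,-0.04,0],"turn":[0,0,-5]},
    {"jaw":0.8,"xyz":[0,-0.04,0],"turn":[0,0,-5]},
    {"jaw":0.8,"xyz":[0,-0.04,0],"turn":[0,0,-5]},
    {"jaw":0.8,"xyz":[0,-0.04,0],"turn":[0,0,-5]}
  ]
}}

```text
time: 3.07
tcp_pos: [0.4497, -0.0687, 0.3032]
tcp_rot: [0.843, 0.538, 0.001, 0.0]
wrist_force: [0.9, 0.3, -0.5]
gripper_width: 0.0701
gripper_force: 0.0
```

Request:
{"name": "send_rows", "arguments": {
  "targets": [
    {"jaw":0.8,"xyz":[-0.005,-0.04,-0.01],"turn":[0,0,-5]},
    {"jaw":0.8,"xyz":[-0.005,-0.04,-0.02],"turn":[0,0,-5]},
    {"jaw":0.8,"xyz":[-0.005,-0.04,-0.03],"turn":[0,0,-5]},
    {"jaw":0.8,"xyz":[-0.005,-0.04,-0.03],"turn":[0,0,-5]},
    {"jaw":0.8,"xyz":[0,0,-0.02],"turn":[0,0,0]}
  ]
}}

```text
time: 3.48
tcp_pos: [0.4314, -0.215, 0.2036]
tcp_rot: [0.924, 0.382, -0.0, 0.001]
wrist_force: [0.5, 0.6, 0.2]
gripper_width: 0.0706
gripper_force: 0.0
```

Request:
{"name": "send_rows", "arguments": {
  "targets": [
    {"jaw":0.8,"xyz":[-0.005,-0.026,-0.02],"turn":[0,0,0]},
    {"jaw":0.8,"xyz":[0,0,-0.01],"turn":[0,0,0]},
    {"jaw":0.8,"xyz":[0,0,0],"turn":[0,0,0]}
  ]
}}

```text
time: 3.73
tcp_pos: [0.4254, -0.236, 0.1719]
tcp_rot: [0.923, 0.385, -0.001, -0.002]
wrist_force: [-0.3, -0.1, -0.5]
gripper_width: 0.0703
gripper_force: 0.0
```

Run:
```python
from h import *
a=eyes.read_camera('side');cv2.imwrite('pics/s1.png',cv2.resize(a[150:290,230:400],None,fx=4,fy=4,interpolation=cv2.INTER_CUBIC))
print(find('side','loupe_center'),monitor.sense()['tcp_pos'])
for P in [(.425,-.253,.061),(.425,-.253,.023)]:print((px('side',P)-[230,150])*4)
```

```text
[(0.82, array([ 0.426, -0.257,  0.046]), array([313., 242.])), (0.67, array([0.504, 0.086, 0.036]), array([272., 200.])), (0.64, array([ 0.532, -0.184,  0.013]), array([332., 235.]))] [ 0.42727347 -0.23573707  0.17458919]
[326.34587582 343.92515937]
[326.91060624 403.23626007]
```

View pics/s1.png

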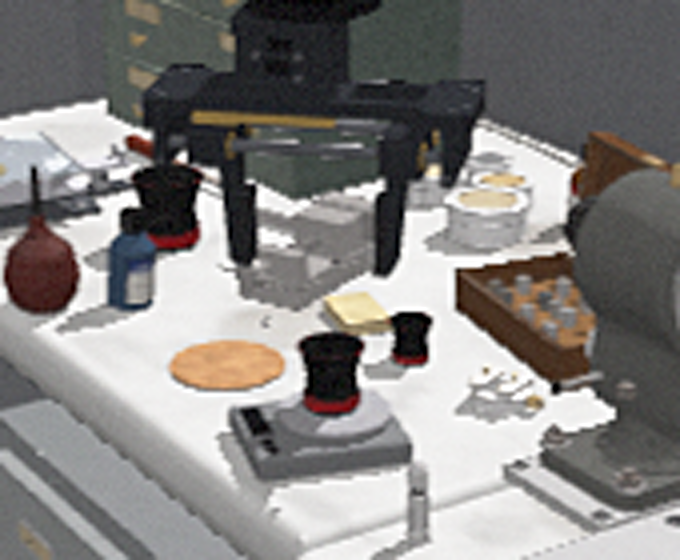

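The side picture shows the middle-sized loupe upright on the pan at crop (331,370). That agrees with (0.426, -0.255). The gripper is up and clear.

Request:
{"name": "send_rows", "arguments": {
  "targets": [
    {"jaw":0.8,"xyz":[-0.001,-0.019,0],"turn":[0,0,0]},
    {"jaw":0.8,"xyz":[0,0,-0.02],"turn":[0,0,0]},
    {"jaw":0.8,"xyz":[0,0,0],"turn":[0,0,0]},
    {"jaw":0.8,"xyz":[0,0,0],"turn":[0,0,0]}
  ]
}}

```text
time: 4.17
tcp_pos: [0.4263, -0.2542, 0.155]
tcp_rot: [0.922, 0.386, -0.0, -0.0]
wrist_force: [-0.6, 0.4, 0.3]
gripper_width: 0.0707
gripper_force: 0.0
```

Request:
{"name": "send_rows", "arguments": {
  "targets": [
    {"jaw":0.8,"xyz":[0,-0.001,-0.025],"turn":[0,0,0]},
    {"jaw":0.8,"xyz":[0,0,-0.025],"turn":[0,0,0]},
    {"jaw":0.8,"xyz":[0,0,-0.011],"turn":[0,0,0]},
    {"jaw":0.8,"xyz":[0,0,0],"turn":[0,0,0]},
    {"jaw":0.8,"xyz":[0,0,0],"turn":[0,0,0]}
  ]
}}

```text
time: 4.58
tcp_pos: [0.4264, -0.2556, 0.0938]
tcp_rot: [0.922, 0.386, -0.0, -0.0]
wrist_force: [-0.2, 0.9, 0.1]
gripper_width: 0.0704
gripper_force: 0.0
```

Request:
{"name": "send_rows", "arguments": {
  "targets": [
    {"jaw":0.5,"xyz":[0,0,0],"turn":[0,0,0]},
    {"jaw":0.3,"xyz":[0,0,0],"turn":[0,0,0]},
    {"jaw":0.2,"xyz":[0,0,0],"turn":[0,0,0]},
    {"jaw":0.2,"xyz":[0,0,0],"turn":[0,0,0]},
    {"jaw":0.2,"xyz":[0,0,0],"turn":[0,0,0]}
  ],
  "newtons": 10
}}

```text
time: 5.0
tcp_pos: [0.4264, -0.2563, 0.094]
tcp_rot: [0.923, 0.386, 0.0, 0.0]
wrist_force: [-1.0, -0.2, 0.2]
gripper_width: 0.0392
gripper_force: 0.2
```

Request:
{"name": "send_rows", "arguments": {
  "targets": [
    {"jaw":0.2,"xyz":[0,0,0],"turn":[0,0,0]},
    {"jaw":0.2,"xyz":[0,0,0],"turn":[0,0,0]},
    {"jaw":0.2,"xyz":[0,0,0.005],"turn":[0,0,0]},
    {"jaw":0.2,"xyz":[0,0,0.01],"turn":[0,0,0]},
    {"jaw":0.2,"xyz":[0,0,0.015],"turn":[0,0,0]}
  ]
}}

```text
time: 5.42
tcp_pos: [0.4252, -0.2556, 0.1229]
tcp_rot: [0.923, 0.386, -0.001, -0.001]
wrist_force: [-0.7, -0.9, -0.1]
gripper_width: 0.0367
gripper_force: 10.0
```

Request:
{"name": "send_rows", "arguments": {
  "targets": [
    {"jaw":0.2,"xyz":[0,0.015,0.01],"turn":[0,0,0]},
    {"jaw":0.2,"xyz":[0,0.03,0],"turn":[0,0,0]},
    {"jaw":0.2,"xyz":[0,0.035,0],"turn":[0,0,0]},
    {"jaw":0.2,"xyz":[0,0.03,0],"turn":[0,0,0]},
    {"jaw":0.2,"xyz":[0,0.015,0],"turn":[0,0,0]}
  ]
}}

```text
time: 5.83
tcp_pos: [0.4256, -0.1288, 0.1339]
tcp_rot: [0.922, 0.386, 0.0, -0.0]
wrist_force: [-0.9, -1.0, -1.0]
gripper_width: 0.0371
gripper_force: 10.0
```

Request:
{"name": "send_rows", "arguments": {
  "targets": [
    {"jaw":0.2,"xyz":[0,0.005,-0.01],"turn":[0,0,0]},
    {"jaw":0.2,"xyz":[0,0,-0.01],"turn":[0,0,0]},
    {"jaw":0.2,"xyz":[0,0,0],"turn":[0,0,0]},
    {"jaw":0.2,"xyz":[0,0,0],"turn":[0,0,0]}
  ]
}}

```text
time: 6.17
tcp_pos: [0.4255, -0.1267, 0.1124]
tcp_rot: [0.923, 0.386, -0.001, -0.001]
wrist_force: [0.4, 0.6, -0.4]
gripper_width: 0.0371
gripper_force: 10.0
```

Run:
```python
from h import *
a=eyes.read_camera('side');cv2.imwrite('pics/s2.png',cv2.resize(a[170:290,230:400],None,fx=4,fy=4,interpolation=cv2.INTER_CUBIC))
print(find('side','loupe_center'),find('side','mat_top'),monitor.sense()['tcp_pos'])
```

```text
[(0.66, array([ 0.43 , -0.135,  0.061]), array([288., 220.])), (0.65, array([ 0.528, -0.186,  0.017]), array([332., 234.])), (0.51, array([0.493, 0.085, 0.02 ]), array([269., 205.]))] [(0.71, array([ 0.426, -0.126, -0.001]), array([285., 241.])), (0.27, array([0.41 , 0.22 , 0.034]), array([225., 194.]))] [ 0.42638905 -0.12710897  0.11338738]
```

View pics/s2.png

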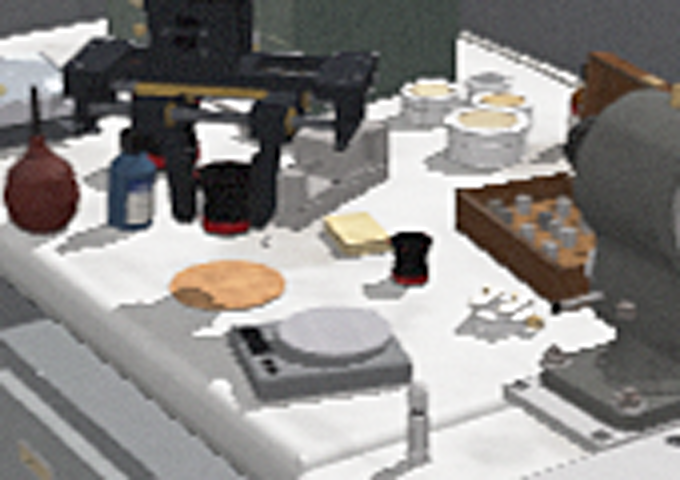

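The side picture shows the loupe held upright at crop (225,195), right over the mat at (228,285), and the pan is empty. Lowering it.

Request:
{"name": "send_rows", "arguments": {
  "targets": [
    {"jaw":0.2,"xyz":[0,0.001,-0.015],"turn":[0,0,0]},
    {"jaw":0.2,"xyz":[0,0,-0.012],"turn":[0,0,0]},
    {"jaw":0.2,"xyz":[0,0,-0.006],"turn":[0,0,0]},
    {"jaw":0.2,"xyz":[0,0,-0.003],"turn":[0,0,0]},
    {"jaw":0.2,"xyz":[0,0,0],"turn":[0,0,0]}
  ]
}}

```text
time: 6.73
tcp_pos: [0.4259, -0.1254, 0.077]
tcp_rot: [0.923, 0.386, -0.0, -0.0]
wrist_force: [-0.1, 0.5, -0.8]
gripper_width: 0.0373
gripper_force: 10.0
```

Request:
{"name": "send_rows", "arguments": {
  "targets": [
    {"jaw":0.2,"xyz":[0,0,-0.001],"turn":[0,0,0]},
    {"jaw":0.2,"xyz":[0,0,-0.001],"turn":[0,0,0]},
    {"jaw":0.2,"xyz":[0,0,0],"turn":[0,0,0]}
  ]
}}

```text
time: 6.98
tcp_pos: [0.4266, -0.1254, 0.0758]
tcp_rot: [0.923, 0.386, 0.0, 0.0]
wrist_force: [-0.0, -0.2, 0.0]
gripper_width: 0.0372
gripper_force: 10.0
```

Request:
{"name": "send_rows", "arguments": {
  "targets": [
    {"jaw":0.2,"xyz":[0,0,-0.001],"turn":[0,0,0]},
    {"jaw":0.2,"xyz":[0,0,-0.001],"turn":[0,0,0]},
    {"jaw":0.2,"xyz":[0,0,0],"turn":[0,0,0]}
  ]
}}

```text
time: 7.23
tcp_pos: [0.4266, -0.1253, 0.074]
tcp_rot: [0.923, 0.386, 0.0, 0.0]
wrist_force: [-1.2, -0.5, 3.0]
gripper_width: 0.0368
gripper_force: 9.8
```

Request:
{"name": "send_rows", "arguments": {
  "targets": [
    {"jaw":0.47,"xyz":[0,0,0],"turn":[0,0,0]},
    {"jaw":0.52,"xyz":[0,0,0],"turn":[0,0,0]},
    {"jaw":0.6,"xyz":[0,0,0],"turn":[0,0,0]},
    {"jaw":0.7,"xyz":[0,0,0],"turn":[0,0,0]},
    {"jaw":0.7,"xyz":[0,0,0],"turn":[0,0,0]}
  ]
}}

```text
time: 7.65
tcp_pos: [0.4261, -0.1251, 0.0733]
tcp_rot: [0.923, 0.386, -0.0, -0.0]
wrist_force: [0.2, -0.3, -0.7]
gripper_width: 0.0615
gripper_force: 0.0
```

Request:
{"name": "send_rows", "arguments": {
  "targets": [
    {"jaw":0.7,"xyz":[0,0,0.015],"turn":[0,0,0]},
    {"jaw":0.7,"xyz":[0,0,0.03],"turn":[0,0,0]},
    {"jaw":0.7,"xyz":[0,0,0.035],"turn":[0,0,0]},
    {"jaw":0.7,"xyz":[0,0,0.035],"turn":[0,0,0]},
    {"jaw":0.7,"xyz":[0,0,0.03],"turn":[0,0,0]}
  ]
}}

```text
time: 8.07
tcp_pos: [0.4262, -0.1252, 0.2205]
tcp_rot: [0.923, 0.386, 0.0, 0.0]
wrist_force: [0.4, 0.4, -0.2]
gripper_width: 0.0613
gripper_force: 0.0
```

Run:
```python
from h import *
for n in ('side','top'):
    a=eyes.read_camera(n);cv2.imwrite(f'pics/{n}3.png',a)
    print(find(n,'loupe_center'),find(n,'mat_top')[:1])
print(monitor.sense())
```

```text
[(0.66, array([0.5  , 0.086, 0.037]), array([271., 199.])), (0.63, array([ 0.429, -0.13 ,  0.023]), array([287., 233.])), (0.61, array([ 0.53 , -0.183,  0.016]), array([332., 234.]))] [(0.72, array([ 0.417, -0.138, -0.001]), array([285., 244.]))]
[(0.58, array([0.509, 0.103, 0.031]), array([206., 197.]))] []
{'time': 8.3667, 'qpos': array([-3.41714710e-01, -1.09285924e-01,  2.16979485e+00, -3.00854107e-05,
        1.08380536e+00,  4.36639707e-01]), 'dq': array([ 0.00192801,  0.01458405,  0.01348329, -0.00047996,  0.00279406,
        0.0012121 ]), 'effort': array([-1.39170752e-04, -2.78956908e+01, -3.39825153e+01,  6.91411039e-02,
       -6.47615944e-02,  9.02744450e-04]), 'tcp_pos': array([ 0.4251626 , -0.12479621,  0.21691231]), 'tcp_rot': array([ 9.22522465e-01,  3.85940992e-01, -1.01574859e-03, -9.05676373e-04]), 'wrist_force': array([ 0.12846034,  0.40276848, -0.46453118]), 'moment': array([-0.12272849,  0.12286222,  0.04065923]), 'gripper_force': 0.0, 'gripper_width': 0.06171770861394258}
```

Request:
{"name": "send_rows", "arguments": {
  "targets": [
    {"jaw":0.35,"xyz":[0,0.038,0],"turn":[0,0,4]},
    {"jaw":0.35,"xyz":[0,0.038,0],"turn":[0,0,4]},
    {"jaw":0.35,"xyz":[0,0.038,0],"turn":[0,0,4]},
    {"jaw":0.35,"xyz":[0,0.038,0],"turn":[0,0,4]},
    {"jaw":0.35,"xyz":[-0.01,0.038,0],"turn":[0,0,4]}
  ]
}}

```text
time: 8.78
tcp_pos: [0.4157, 0.0663, 0.2166]
tcp_rot: [0.841, 0.541, -0.001, -0.001]
wrist_force: [0.3, 1.2, -0.1]
gripper_width: 0.0316
gripper_force: 0.0
```

Request:
{"name": "send_rows", "arguments": {
  "targets": [
    {"jaw":0.35,"xyz":[-0.015,0.038,0],"turn":[0,0,4]},
    {"jaw":0.35,"xyz":[-0.02,0.036,0],"turn":[0,0,4]},
    {"jaw":0.35,"xyz":[-0.02,0.036,0],"turn":[0,0,4]},
    {"jaw":0.35,"xyz":[-0.02,0.036,-0.01],"turn":[0,0,4]},
    {"jaw":0.35,"xyz":[-0.016,0.036,-0.02],"turn":[0,0,2]}
  ]
}}

```text
time: 9.2
tcp_pos: [0.3251, 0.2459, 0.1895]
tcp_rot: [0.745, 0.667, 0.001, -0.0]
wrist_force: [0.6, 0.6, 0.1]
gripper_width: 0.031
gripper_force: 0.0
```

Request:
{"name": "send_rows", "arguments": {
  "targets": [
    {"jaw":0.35,"xyz":[0,0.005,-0.02],"turn":[0,0,0]},
    {"jaw":0.35,"xyz":[0,0,-0.02],"turn":[0,0,0]},
    {"jaw":0.35,"xyz":[0,0,0],"turn":[0,0,0]},
    {"jaw":0.35,"xyz":[0,0,0],"turn":[0,0,0]}
  ]
}}

```text
time: 9.53
tcp_pos: [0.3244, 0.248, 0.1472]
tcp_rot: [0.746, 0.665, -0.003, -0.0]
wrist_force: [0.5, -0.2, 1.2]
gripper_width: 0.0311
gripper_force: 0.0
```

Run:
```python
from h import *
for n in ('side','top'):
    a=eyes.read_camera(n);cv2.imwrite(f'pics/{n}4.png',a)
    print([find(n,t)[:2] for t in('tray_handle','loupe_center','tray')])
a=cv2.imread('pics/side4.png')[130:230,170:300];b=cv2.imread('pics/top4.png')[180:290,95:215]
a=cv2.resize(a,(390,300),interpolation=cv2.INTER_CUBIC);b=cv2.resize(b,(390,357),interpolation=cv2.INTER_CUBIC)
o=np.zeros((357,790,3),np.uint8);o[:300,:390]=a;o[:,400:]=b;cv2.imwrite('pics/m4.png',o)
s=monitor.sense();print(s['tcp_pos'],R.from_quat(s['tcp_rot']).as_matrix()[:,1],(px('side',(.324,.255,.046))-[170,130])*3)
```

```text
[[(0.84, array([0.417, 0.224, 0.035]), array([226., 193.]))], [(0.81, array([ 0.431, -0.13 ,  0.023]), array([288., 233.])), (0.72, array([0.417, 0.223, 0.041]), array([226., 191.]))], [(0.63, array([0.417, 0.224, 0.036]), array([226., 192.])), (0.32, array([0.422, 0.222, 0.033]), array([228., 193.]))]]
[[(0.79, array([0.438, 0.234, 0.039]), array([155., 223.]))], [(0.71, array([0.511, 0.103, 0.03 ]), array([206., 196.])), (0.66, array([ 0.537, -0.178,  0.014]), array([311., 189.]))], [(0.76, array([0.438, 0.232, 0.039]), array([155., 222.]))]]
[0.32717228 0.2491509  0.15058677] [ 0.99325327 -0.11595787  0.00131127] [ 71.87384712 186.83486161]
```

View pics/m4.png

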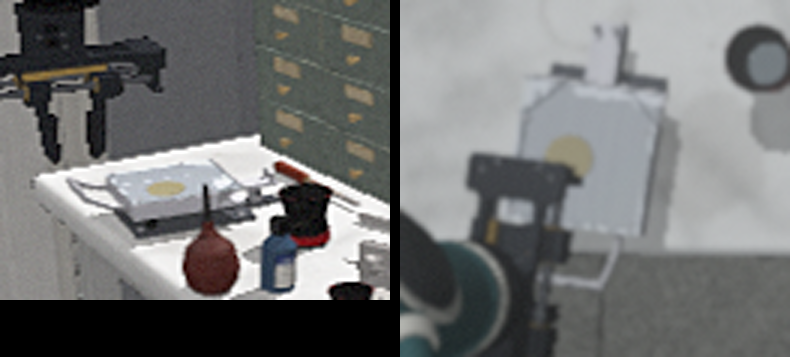

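The side view shows the open fingers standing over the handle bar, at (70–90,180–200). The top view agrees. Descending.

Request:
{"name": "send_rows", "arguments": {
  "targets": [
    {"jaw":0.35,"xyz":[-0.001,0.005,-0.02],"turn":[0,0,0]},
    {"jaw":0.35,"xyz":[0,0,-0.02],"turn":[0,0,0]},
    {"jaw":0.35,"xyz":[0,0,-0.014],"turn":[0,0,0]},
    {"jaw":0.35,"xyz":[0,0,0],"turn":[0,0,0]},
    {"jaw":0.35,"xyz":[0,0,0],"turn":[0,0,0]}
  ]
}}

```text
time: 10.35
tcp_pos: [0.3252, 0.2538, 0.0955]
tcp_rot: [0.747, 0.665, -0.001, -0.0]
wrist_force: [0.9, 0.5, 0.5]
gripper_width: 0.0309
gripper_force: 0.0
```

Request:
{"name": "send_rows", "arguments": {
  "targets": [
    {"jaw":0.2,"xyz":[0,0,0],"turn":[0,0,0]},
    {"jaw":0.1,"xyz":[0,0,0],"turn":[0,0,0]},
    {"jaw":0,"xyz":[0,0,0],"turn":[0,0,0]},
    {"jaw":0,"xyz":[0,0,0],"turn":[0,0,0]},
    {"jaw":0,"xyz":[0,0,0],"turn":[0,0,0]}
  ],
  "newtons": 15
}}

```text
time: 10.77
tcp_pos: [0.3264, 0.2546, 0.0967]
tcp_rot: [0.747, 0.665, 0.001, 0.0]
wrist_force: [1.8, -0.4, 2.7]
gripper_width: 0.0074
gripper_force: 15.0
```

Request:
{"name": "send_rows", "arguments": {
  "targets": [
    {"jaw":0,"xyz":[0.002,0,0.009],"turn":[0,0,0]},
    {"jaw":0,"xyz":[0.002,0,0.0095],"turn":[0,0,0]},
    {"jaw":0,"xyz":[0.003,0,0.009],"turn":[0,0,0]},
    {"jaw":0,"xyz":[0.003,-0.001,0.009],"turn":[0,0,0]},
    {"jaw":0,"xyz":[0.004,0,0.009],"turn":[0,0,0]}
  ]
}}

```text
time: 11.18
tcp_pos: [0.3393, 0.253, 0.1422]
tcp_rot: [0.747, 0.665, -0.0, -0.0]
wrist_force: [0.9, 0.1, -3.9]
gripper_width: 0.0074
gripper_force: 15.0
```

Request:
{"name": "send_rows", "arguments": {
  "targets": [
    {"jaw":0,"xyz":[0.004,-0.0005,0.009],"turn":[0,0,0]},
    {"jaw":0,"xyz":[0.0045,-0.0005,0.0085],"turn":[0,0,0]},
    {"jaw":0,"xyz":[0.0045,-0.0005,0.0085],"turn":[0,0,0]},
    {"jaw":0,"xyz":[0.0055,-0.0005,0.008],"turn":[0,0,0]},
    {"jaw":0,"xyz":[0.0055,-0.0005,0.008],"turn":[0,0,0]}
  ]
}}

```text
time: 11.6
tcp_pos: [0.3628, 0.2503, 0.1837]
tcp_rot: [0.747, 0.665, -0.001, -0.001]
wrist_force: [-3.7, 0.5, 0.4]
gripper_width: 0.0076
gripper_force: 15.0
```

Request:
{"name": "send_rows", "arguments": {
  "targets": [
    {"jaw":0,"xyz":[0.005,-0.0005,0.006],"turn":[0,0,0]},
    {"jaw":0,"xyz":[0.005,-0.0005,0.006],"turn":[0,0,0]},
    {"jaw":0,"xyz":[0,0,0],"turn":[0,0,0]},
    {"jaw":0,"xyz":[0,0,0],"turn":[0,0,0]},
    {"jaw":0,"xyz":[0,0,0],"turn":[0,0,0]}
  ]
}}

```text
time: 12.02
tcp_pos: [0.3724, 0.2492, 0.1957]
tcp_rot: [0.747, 0.665, -0.002, -0.001]
wrist_force: [-8.1, 0.2, 4.0]
gripper_width: 0.0075
gripper_force: 15.0
```

Request:
{"name": "send_rows", "arguments": {
  "targets": [
    {"jaw":0,"xyz":[0,0,0],"turn":[0,0,0]},
    {"jaw":0,"xyz":[0,0,0],"turn":[0,0,0]},
    {"jaw":0,"xyz":[0,0,0],"turn":[0,0,0]},
    {"jaw":0,"xyz":[0,0,0],"turn":[0,0,0]},
    {"jaw":0,"xyz":[0,0,0],"turn":[0,0,0]}
  ]
}}

```text
time: 12.43
tcp_pos: [0.3722, 0.2493, 0.1956]
tcp_rot: [0.747, 0.665, -0.002, -0.001]
wrist_force: [-7.3, -0.8, 5.6]
gripper_width: 0.007
gripper_force: 15.0
```

Request:
{"name": "send_rows", "arguments": {
  "targets": [
    {"jaw":0,"xyz":[0,0,0],"turn":[0,0,0]},
    {"jaw":0,"xyz":[0,0,0],"turn":[0,0,0]},
    {"jaw":0,"xyz":[0,0,0],"turn":[0,0,0]},
    {"jaw":0,"xyz":[0,0,0],"turn":[0,0,0]},
    {"jaw":0,"xyz":[0,0,0],"turn":[0,0,0]}
  ]
}}

```text
time: 12.85
tcp_pos: [0.3723, 0.2493, 0.1956]
tcp_rot: [0.747, 0.665, -0.002, -0.001]
wrist_force: [-8.2, -0.0, 4.7]
gripper_width: 0.0072
gripper_force: 15.0
```

Run:
```python
from h import *
for n in ('side','top'):
    a=eyes.read_camera(n);cv2.imwrite(f'pics/{n}5.png',a)
    print(find(n,'disc_center')[:2])
a=cv2.imread('pics/side5.png')[130:230,170:300];b=cv2.imread('pics/top5.png')[160:270,95:215]
a=cv2.resize(a,(390,300),interpolation=cv2.INTER_CUBIC);b=cv2.resize(b,(390,357),interpolation=cv2.INTER_CUBIC)
o=np.zeros((357,790,3),np.uint8);o[:300,:390]=a;o[:,400:]=b;cv2.imwrite('pics/m5.png',o)
s=monitor.sense();print(s['time'],s['tcp_pos'])
```

```text
[]
[]
13.05 [0.37224122 0.24926156 0.19558613]
```

View pics/m5.png

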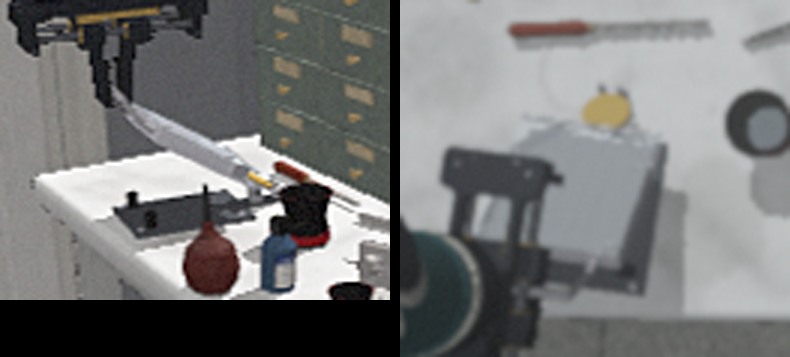

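The disc now lies in the open corner, at top view (606,112) and side view (260,180). Lowering the tray gently along the same arc.

Request:
{"name": "send_rows", "arguments": {
  "targets": [
    {"jaw":0,"xyz":[-0.005,0.0005,-0.006],"turn":[0,0,0]},
    {"jaw":0,"xyz":[-0.005,0.0005,-0.006],"turn":[0,0,0]},
    {"jaw":0,"xyz":[-0.0055,0.0005,-0.008],"turn":[0,0,0]},
    {"jaw":0,"xyz":[-0.0055,0.0005,-0.008],"turn":[0,0,0]},
    {"jaw":0,"xyz":[-0.0045,0.0005,-0.0085],"turn":[0,0,0]}
  ]
}}

```text
time: 13.47
tcp_pos: [0.3471, 0.2522, 0.1588]
tcp_rot: [0.747, 0.665, -0.001, -0.001]
wrist_force: [-7.0, 1.2, 2.6]
gripper_width: 0.0069
gripper_force: 15.0
```

Request:
{"name": "send_rows", "arguments": {
  "targets": [
    {"jaw":0,"xyz":[-0.0045,0.0005,-0.0085],"turn":[0,0,0]},
    {"jaw":0,"xyz":[-0.004,0.0005,-0.009],"turn":[0,0,0]},
    {"jaw":0,"xyz":[-0.004,0.0005,-0.009],"turn":[0,0,0]},
    {"jaw":0,"xyz":[-0.0025,0.0005,-0.007],"turn":[0,0,0]},
    {"jaw":0,"xyz":[-0.002,0,-0.006],"turn":[0,0,0]}
  ]
}}

```text
time: 13.88
tcp_pos: [0.3311, 0.2541, 0.1187]
tcp_rot: [0.746, 0.665, 0.0, 0.0]
wrist_force: [-2.0, -0.8, 0.4]
gripper_width: 0.0075
gripper_force: 15.0
```

Remaining drop is about 22 mm, so I'll slow down.

Request:
{"name": "send_rows", "arguments": {
  "targets": [
    {"jaw":0,"xyz":[-0.001,0,-0.004],"turn":[0,0,0]},
    {"jaw":0,"xyz":[-0.001,0,-0.004],"turn":[0,0,0]},
    {"jaw":0,"xyz":[-0.001,0,-0.004],"turn":[0,0,0]},
    {"jaw":0,"xyz":[-0.0005,0,-0.003],"turn":[0,0,0]},
    {"jaw":0,"xyz":[-0.0005,0,-0.002],"turn":[0,0,0]}
  ]
}}

```text
time: 14.3
tcp_pos: [0.3274, 0.2545, 0.1022]
tcp_rot: [0.747, 0.665, 0.001, 0.0]
wrist_force: [-0.7, 2.1, -1.1]
gripper_width: 0.0072
gripper_force: 15.0
```

Request:
{"name": "send_rows", "arguments": {
  "targets": [
    {"jaw":0,"xyz":[0,0,-0.001],"turn":[0,0,0]},
    {"jaw":0,"xyz":[0,0,-0.001],"turn":[0,0,0]},
    {"jaw":0,"xyz":[0,0,-0.001],"turn":[0,0,0]},
    {"jaw":0,"xyz":[0,0,0],"turn":[0,0,0]}
  ]
}}

```text
time: 14.63
tcp_pos: [0.3269, 0.2545, 0.0993]
tcp_rot: [0.747, 0.665, 0.0, -0.0]
wrist_force: [-2.3, 3.9, -0.8]
gripper_width: 0.0071
gripper_force: 15.0
```

Request:
{"name": "send_rows", "arguments": {
  "targets": [
    {"jaw":0,"xyz":[0,0,-0.001],"turn":[0,0,0]},
    {"jaw":0,"xyz":[0,0,-0.001],"turn":[0,0,0]},
    {"jaw":0,"xyz":[0,0,-0.001],"turn":[0,0,0]},
    {"jaw":0,"xyz":[0,0,0],"turn":[0,0,0]}
  ]
}}

```text
time: 14.97
tcp_pos: [0.3267, 0.2545, 0.0966]
tcp_rot: [0.747, 0.665, -0.0, -0.001]
wrist_force: [-4.5, 3.3, 3.4]
gripper_width: 0.0071
gripper_force: 15.0
```

Request:
{"name": "send_rows", "arguments": {
  "targets": [
    {"jaw":0,"xyz":[0,0,-0.001],"turn":[0,0,0]},
    {"jaw":0,"xyz":[0,0,-0.001],"turn":[0,0,0]},
    {"jaw":0,"xyz":[0,0,0],"turn":[0,0,0]}
  ]
}}

```text
time: 15.22
tcp_pos: [0.3267, 0.2547, 0.0961]
tcp_rot: [0.747, 0.665, -0.001, -0.001]
wrist_force: [-10.6, 0.6, 19.3]
gripper_width: 0.0073
gripper_force: 15.0
```

The tray rests on its stop. I'll ease off, open and rise.

Request:
{"name": "send_rows", "arguments": {
  "targets": [
    {"jaw":0,"xyz":[0,0,0.001],"turn":[0,0,0]},
    {"jaw":0.12,"xyz":[0,0,0],"turn":[0,0,0]},
    {"jaw":0.2,"xyz":[0,0,0],"turn":[0,0,0]},
    {"jaw":0.35,"xyz":[0,0,0],"turn":[0,0,0]},
    {"jaw":0.35,"xyz":[0,0,0],"turn":[0,0,0]}
  ]
}}

```text
time: 15.63
tcp_pos: [0.3272, 0.254, 0.0952]
tcp_rot: [0.747, 0.665, 0.0, 0.0]
wrist_force: [-0.3, 0.5, 0.8]
gripper_width: 0.0286
gripper_force: 0.0
```

Request:
{"name": "send_rows", "arguments": {
  "targets": [
    {"jaw":0.35,"xyz":[0,0,0],"turn":[0,0,0]},
    {"jaw":0.35,"xyz":[0,0,0.015],"turn":[0,0,0]},
    {"jaw":0.35,"xyz":[0,0,0.03],"turn":[0,0,0]},
    {"jaw":0.35,"xyz":[0,0,0.035],"turn":[0,0,0]},
    {"jaw":0.4,"xyz":[0,0,0.03],"turn":[0,0,0]}
  ]
}}

```text
time: 16.05
tcp_pos: [0.3268, 0.2538, 0.2064]
tcp_rot: [0.747, 0.665, -0.0, 0.0]
wrist_force: [-0.1, 0.3, 0.8]
gripper_width: 0.0344
gripper_force: 0.0
```

Run:
```python
from h import *
for n in ('side','top'):
    a=eyes.read_camera(n);cv2.imwrite(f'pics/{n}6.png',a)
    print(find(n,'disc_center')[:2])
b=a[180:240,120:200]; hsv=cv2.cvtColor(b,cv2.COLOR_BGR2HSV); m=cv2.inRange(hsv,(15,70,60),(40,255,255))
k,l,st,c=cv2.connectedComponentsWithStats(m)
for i in range(1,k):
  if st[i,4]>20:
    u,v=c[i]+[120,180];print(st[i],u,v,ray('top',u,v,.030))
s=monitor.sense();print(s['time'],s['tcp_pos'],s['wrist_force'])
```

```text
[]
[(0.61, array([0.511, 0.237, 0.027]), array([156., 196.]))]
[ 31  11  14  13 155] 157.7935483870968 197.1290322580645 [0.50630456 0.23126697 0.03      ]
16.25 [0.32751189 0.25442768 0.20601396] [-0.13687972  0.33490478 -1.78607911]
```

Request:
{"name": "send_rows", "arguments": {
  "targets": [
    {"jaw":0.7,"xyz":[0.015,0,0],"turn":[0,0,7]},
    {"jaw":0.7,"xyz":[0.015,-0.002,0],"turn":[0,0,7]},
    {"jaw":0.7,"xyz":[0.015,-0.002,0],"turn":[0,0,7]},
    {"jaw":0.7,"xyz":[0.015,-0.002,0],"turn":[0,0,7]},
    {"jaw":0.7,"xyz":[0.015,-0.002,0],"turn":[0,0,7]}
  ]
}}

```text
time: 16.67
tcp_pos: [0.4013, 0.2452, 0.2026]
tcp_rot: [0.509, 0.861, -0.002, -0.001]
wrist_force: [0.6, 0.1, -0.8]
gripper_width: 0.0618
gripper_force: 0.0
```

Request:
{"name": "send_rows", "arguments": {
  "targets": [
    {"jaw":0.7,"xyz":[0.015,-0.002,0],"turn":[0,0,7]},
    {"jaw":0.7,"xyz":[0.015,-0.002,0],"turn":[0,0,7]},
    {"jaw":0.7,"xyz":[0.015,-0.002,0],"turn":[0,0,7]},
    {"jaw":0.7,"xyz":[0.015,-0.002,0],"turn":[0,0,7]},
    {"jaw":0.7,"xyz":[0.015,-0.002,0],"turn":[0,0,7]}
  ]
}}

```text
time: 17.08
tcp_pos: [0.4763, 0.2353, 0.2023]
tcp_rot: [0.227, 0.974, -0.002, -0.002]
wrist_force: [-0.2, -0.1, 0.8]
gripper_width: 0.0616
gripper_force: 0.0
```

Request:
{"name": "send_rows", "arguments": {
  "targets": [
    {"jaw":0.7,"xyz":[0.015,-0.001,0],"turn":[0,0,7]},
    {"jaw":0.7,"xyz":[0.015,-0.001,-0.01],"turn":[0,0,7]},
    {"jaw":0.7,"xyz":[0.004,0,-0.02],"turn":[0,0,6]},
    {"jaw":0.7,"xyz":[0,0,-0.015],"turn":[0,0,0]},
    {"jaw":0.7,"xyz":[0,0,0],"turn":[0,0,0]}
  ]
}}

```text
time: 17.5
tcp_pos: [0.5077, 0.2325, 0.1541]
tcp_rot: [0.058, 0.998, -0.002, -0.005]
wrist_force: [-0.7, 0.1, -0.0]
gripper_width: 0.0618
gripper_force: 0.0
```

Request:
{"name": "send_rows", "arguments": {
  "targets": [
    {"jaw":0.7,"xyz":[0,0,0],"turn":[0,0,0]},
    {"jaw":0.7,"xyz":[0,0,0],"turn":[0,0,0]}
  ]
}}

```text
time: 17.67
tcp_pos: [0.5104, 0.2339, 0.1594]
tcp_rot: [0.058, 0.998, -0.0, -0.001]
wrist_force: [0.6, -0.2, 0.0]
gripper_width: 0.0613
gripper_force: 0.0
```

Run:
```python
from h import *
s=monitor.sense();y=R.from_quat(s['tcp_rot']).as_matrix()[:,1];print(s['time'],s['tcp_pos'],np.degrees(np.arctan2(y[1],y[0])))
a=eyes.read_camera('side');cv2.imwrite('pics/side7.png',a);print(find('side','disc_center')[:2])
cv2.imwrite('pics/m7.png',cv2.resize(a[120:220,180:310],None,fx=6,fy=6,interpolation=cv2.INTER_CUBIC))
for P in [(.5105,.2335,.03),(.5105,.2335,.026)]:print((px('side',P)-[180,120])*6)
```

```text
17.6667 [0.51035569 0.2339393  0.1594042 ] 83.38319592604432
[(0.17, array([ 0.413, -0.274,  0.017]), array([312., 258.]))]
[433.05675666 409.57025899]
[433.42949453 416.70526692]
```

View pics/m7.png

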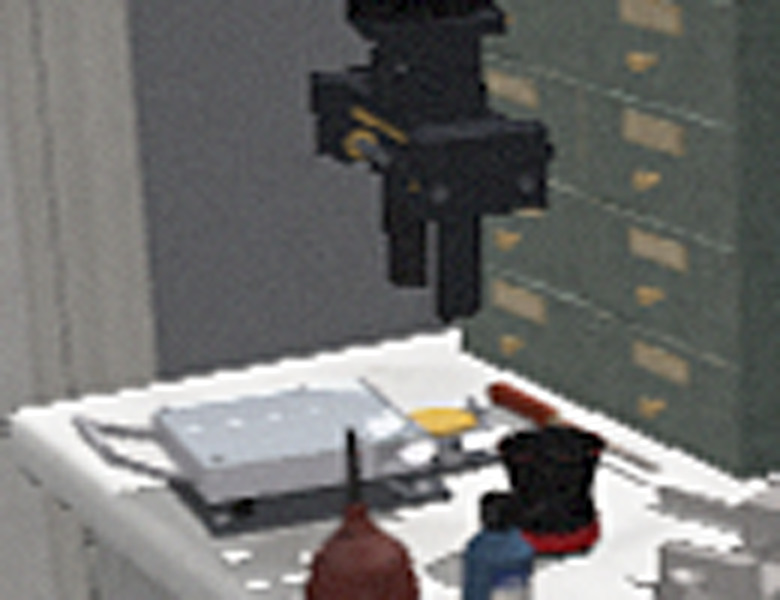

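The side picture shows the disc on the open tongue at crop (443,422). The fingers stand above it on both sides, and the tray looks level. Descending.

Request:
{"name": "send_rows", "arguments": {
  "targets": [
    {"jaw":0.7,"xyz":[0,-0.0015,-0.03],"turn":[0,0,0]},
    {"jaw":0.7,"xyz":[0,0,-0.025],"turn":[0,0,0]},
    {"jaw":0.7,"xyz":[0,0,-0.01],"turn":[0,0,0]},
    {"jaw":0.7,"xyz":[0,0,-0.005],"turn":[0,0,0]},
    {"jaw":0.7,"xyz":[0,0,0],"turn":[0,0,0]}
  ]
}}

```text
time: 18.18
tcp_pos: [0.5105, 0.2326, 0.0898]
tcp_rot: [0.058, 0.998, -0.0, -0.001]
wrist_force: [-0.5, -0.3, 0.2]
gripper_width: 0.0616
gripper_force: 0.0
```

Request:
{"name": "send_rows", "arguments": {
  "targets": [
    {"jaw":0.7,"xyz":[0,0,0],"turn":[0,0,0]},
    {"jaw":0.7,"xyz":[0,0,0],"turn":[0,0,0]}
  ]
}}

```text
time: 18.35
tcp_pos: [0.5121, 0.2332, 0.0919]
tcp_rot: [0.058, 0.998, 0.001, 0.001]
wrist_force: [-0.5, 0.6, 0.8]
gripper_width: 0.0618
gripper_force: 0.0
```

```bash
cat > avg.py <<'E'
from h import *
L=[]
for i in range(8):
    eyes.read_camera('side'); L.append(monitor.sense()['tcp_pos'])
print(np.mean(L,0).round(4),np.std(L,0).round(4),monitor.sense()['time'])
E
python3 avg.py
```

```text
[0.5116 0.2329 0.0912] [0.0004 0.0002 0.0005] 18.75
```

Request:
{"name": "send_rows", "arguments": {
  "targets": [
    {"jaw":0.7,"xyz":[-0.001,0,-0.003],"turn":[0,0,0]},
    {"jaw":0.6,"xyz":[0,0,0],"turn":[0,0,0]},
    {"jaw":0.5,"xyz":[0,0,0],"turn":[0,0,0]}
  ],
  "newtons": 15
}}

```text
time: 19.0
tcp_pos: [0.5096, 0.2325, 0.0868]
tcp_rot: [0.058, 0.998, -0.0, -0.0]
wrist_force: [-1.1, 0.3, -0.2]
gripper_width: 0.0503
gripper_force: 0.0
```

```bash
python3 avg.py
```

```text
[0.5099 0.2327 0.0872] [0.0001 0.     0.0001] 19.4
```

Request:
{"name": "send_rows", "arguments": {
  "targets": [
    {"jaw":0.45,"xyz":[0,0,0.001],"turn":[0,0,0]},
    {"jaw":0.4,"xyz":[0,0,0],"turn":[0,0,0]},
    {"jaw":0.3,"xyz":[0,0,0],"turn":[0,0,0]},
    {"jaw":0.3,"xyz":[0,0,0],"turn":[0,0,0]},
    {"jaw":0.3,"xyz":[0,0,0],"turn":[0,0,0]}
  ],
  "newtons": 15
}}

```text
time: 19.82
tcp_pos: [0.5099, 0.2327, 0.0882]
tcp_rot: [0.058, 0.998, -0.0, -0.0]
wrist_force: [-0.0, -0.7, -0.4]
gripper_width: 0.0386
gripper_force: 15.0
```

```bash
python3 avg.py; python3 -c "
from h import *
s=monitor.sense();print(s['gripper_width'],s['gripper_force'],s['wrist_force'])"
```

```text
[0.5099 0.2327 0.0882] [0. 0. 0.] 20.2167
0.03873941814664964 15.000082701444626 [-0.06554948  0.06947242  0.51828363]
```

Request:
{"name": "send_rows", "arguments": {
  "targets": [
    {"jaw":0.3,"xyz":[0,0,0.003],"turn":[0,0,0]},
    {"jaw":0.3,"xyz":[0,0,0.006],"turn":[0,0,0]},
    {"jaw":0.3,"xyz":[0,0,0.012],"turn":[0,0,0]},
    {"jaw":0.3,"xyz":[0,0,0.02],"turn":[0,0,0]},
    {"jaw":0.3,"xyz":[0,0,0.025],"turn":[0,0,0]}
  ]
}}

```text
time: 20.63
tcp_pos: [0.509, 0.2323, 0.1544]
tcp_rot: [0.058, 0.998, -0.001, -0.001]
wrist_force: [-0.5, -0.4, -0.1]
gripper_width: 0.0386
gripper_force: 15.0
```

Request:
{"name": "send_rows", "arguments": {
  "targets": [
    {"jaw":0.3,"xyz":[0,0,0.025],"turn":[0,0,0]},
    {"jaw":0.3,"xyz":[0,0,0.025],"turn":[0,0,0]},
    {"jaw":0.3,"xyz":[0,0,0.015],"turn":[0,0,0]},
    {"jaw":0.3,"xyz":[0,0,0],"turn":[0,0,0]}
  ]
}}

```text
time: 20.97
tcp_pos: [0.5126, 0.2337, 0.2252]
tcp_rot: [0.058, 0.998, 0.002, 0.004]
wrist_force: [0.2, 0.3, 0.2]
gripper_width: 0.0385
gripper_force: 15.0
```

Run:
```python
from h import *
s=monitor.sense();print(s['tcp_pos'],s['wrist_force'],s['gripper_width'])
for n in('side','top'):
    a=eyes.read_camera(n);cv2.imwrite(f'pics/{n}8.png',a);print(find(n,'disc_center')[:2],find(n,'scale_pan')[:1])
a=cv2.imread('pics/side8.png');m=cv2.inRange(cv2.cvtColor(a,cv2.COLOR_BGR2HSV),(18,110,80),(40,255,255))
k,l,st,c=cv2.connectedComponentsWithStats(m);print([(st[i].tolist(),c[i].round(1).tolist()) for i in range(1,k) if st[i,4]>8], px('side',s['tcp_pos']-[0,0,.06]))
```

```text
[0.51262148 0.23372758 0.22521295] [0.17475893 0.26654704 0.16958439] 0.03852676244442177
[] [(0.79, array([ 0.409, -0.273,  0.016]), array([311., 258.]))]
[] [(0.7, array([ 0.419, -0.254,  0.017]), array([339., 233.]))]
[([240, 117, 7, 5, 10], [242.4, 118.9]), ([238, 121, 5, 5, 11], [239.5, 122.8]), ([246, 146, 6, 4, 24], [248.5, 147.5])] [250.59302811 146.71169546]
```

Request:
{"name": "send_rows", "arguments": {
  "targets": [
    {"jaw":0.3,"xyz":[0,-0.01,0],"turn":[0,0,-2]},
    {"jaw":0.3,"xyz":[-0.003,-0.02,0],"turn":[0,0,-4]},
    {"jaw":0.3,"xyz":[-0.005,-0.03,0],"turn":[0,0,-6]},
    {"jaw":0.3,"xyz":[-0.006,-0.035,0],"turn":[0,0,-7]},
    {"jaw":0.3,"xyz":[-0.006,-0.035,0],"turn":[0,0,-7]}
  ]
}}

```text
time: 21.68
tcp_pos: [0.489, 0.1012, 0.2182]
tcp_rot: [0.284, 0.959, -0.001, -0.001]
wrist_force: [0.3, 0.4, -0.4]
gripper_width: 0.0389
gripper_force: 15.0
```

Request:
{"name": "send_rows", "arguments": {
  "targets": [
    {"jaw":0.3,"xyz":[-0.006,-0.035,0],"turn":[0,0,-7]},
    {"jaw":0.3,"xyz":[-0.006,-0.035,0],"turn":[0,0,-7]},
    {"jaw":0.3,"xyz":[-0.006,-0.035,0],"turn":[0,0,-7]},
    {"jaw":0.3,"xyz":[-0.006,-0.035,0],"turn":[0,0,-7]},
    {"jaw":0.3,"xyz":[-0.006,-0.035,0],"turn":[0,0,-7]}
  ]
}}

```text
time: 22.1
tcp_pos: [0.4586, -0.0743, 0.2185]
tcp_rot: [0.559, 0.829, -0.0, -0.001]
wrist_force: [1.1, 0.2, -0.6]
gripper_width: 0.0388
gripper_force: 15.0
```

Request:
{"name": "send_rows", "arguments": {
  "targets": [
    {"jaw":0.3,"xyz":[-0.006,-0.035,0],"turn":[0,0,-7]},
    {"jaw":0.3,"xyz":[-0.006,-0.035,0],"turn":[0,0,-7]},
    {"jaw":0.3,"xyz":[-0.006,-0.035,0],"turn":[0,0,-6]},
    {"jaw":0.3,"xyz":[-0.006,-0.035,0],"turn":[0,0,-3]},
    {"jaw":0.3,"xyz":[-0.006,-0.026,0],"turn":[0,0,-1]}
  ]
}}

```text
time: 22.52
tcp_pos: [0.4285, -0.241, 0.2186]
tcp_rot: [0.719, 0.695, -0.0, -0.0]
wrist_force: [1.9, 0.7, -0.2]
gripper_width: 0.0387
gripper_force: 15.0
```

Request:
{"name": "send_rows", "arguments": {
  "targets": [
    {"jaw":0.3,"xyz":[-0.003,-0.015,-0.01],"turn":[0,0,0]},
    {"jaw":0.3,"xyz":[0,-0.005,-0.02],"turn":[0,0,0]},
    {"jaw":0.3,"xyz":[0,0,-0.025],"turn":[0,0,0]},
    {"jaw":0.3,"xyz":[0,0,-0.02],"turn":[0,0,0]},
    {"jaw":0.3,"xyz":[0,0,-0.01],"turn":[0,0,0]}
  ]
}}

```text
time: 22.93
tcp_pos: [0.4244, -0.2577, 0.1308]
tcp_rot: [0.718, 0.696, -0.001, -0.003]
wrist_force: [-0.5, 0.9, -1.6]
gripper_width: 0.0391
gripper_force: 15.0
```

```bash
python3 avg.py
python3 - <<'E'
from h import *
s=monitor.sense();y=R.from_quat(s['tcp_rot']).as_matrix()[:,1];print(y,s['wrist_force'],s['gripper_width'],find('side','scale_pan')[:1])
E
```

```text
[ 0.4266 -0.2583  0.1339] [0.0014 0.0007 0.0021] 23.3333
[ 0.99961318 -0.02771166  0.00235811] [ 0.20089716 -0.37993623 -0.35387071] 0.03880013316085732 [(0.67, array([ 0.419, -0.006,  0.032]), array([261., 216.]))]
```

Request:
{"name": "send_rows", "arguments": {
  "targets": [
    {"jaw":0.3,"xyz":[-0.001,0.001,-0.015],"turn":[0,0,0]},
    {"jaw":0.3,"xyz":[0,0,-0.015],"turn":[0,0,0]},
    {"jaw":0.3,"xyz":[0,0,-0.008],"turn":[0,0,0]},
    {"jaw":0.3,"xyz":[0,0,-0.003],"turn":[0,0,0]},
    {"jaw":0.3,"xyz":[0,0,0],"turn":[0,0,0]}
  ]
}}

```text
time: 23.8
tcp_pos: [0.4256, -0.257, 0.0928]
tcp_rot: [0.717, 0.697, -0.0, -0.001]
wrist_force: [-0.9, 0.0, -0.0]
gripper_width: 0.0389
gripper_force: 15.0
```

```bash
python3 avg.py
```

```text
[ 0.4264 -0.2576  0.0939] [0.0002 0.0001 0.0002] 24.2
```

Request:
{"name": "send_rows", "arguments": {
  "targets": [
    {"jaw":0.3,"xyz":[0,0,-0.002],"turn":[0,0,0]},
    {"jaw":0.3,"xyz":[0,0,-0.001],"turn":[0,0,0]},
    {"jaw":0.3,"xyz":[0,0,-0.001],"turn":[0,0,0]},
    {"jaw":0.3,"xyz":[0,0,0],"turn":[0,0,0]},
    {"jaw":0.3,"xyz":[0,0,0],"turn":[0,0,0]}
  ]
}}

```text
time: 24.62
tcp_pos: [0.4258, -0.2572, 0.089]
tcp_rot: [0.717, 0.697, -0.0, -0.0]
wrist_force: [0.5, -0.6, -0.4]
gripper_width: 0.0386
gripper_force: 15.0
```

Request:
{"name": "send_rows", "arguments": {
  "targets": [
    {"jaw":0.3,"xyz":[0,0,-0.001],"turn":[0,0,0]},
    {"jaw":0.3,"xyz":[0,0,0],"turn":[0,0,0]},
    {"jaw":0.3,"xyz":[0,0,0],"turn":[0,0,0]}
  ]
}}

```text
time: 24.87
tcp_pos: [0.4259, -0.2573, 0.0882]
tcp_rot: [0.717, 0.697, -0.0, -0.0]
wrist_force: [-0.8, 0.2, 0.3]
gripper_width: 0.039
gripper_force: 15.0
```

Request:
{"name": "send_rows", "arguments": {
  "targets": [
    {"jaw":0.3,"xyz":[0,0,-0.0005],"turn":[0,0,0]},
    {"jaw":0.3,"xyz":[0,0,-0.0005],"turn":[0,0,0]},
    {"jaw":0.3,"xyz":[0,0,0],"turn":[0,0,0]}
  ]
}}

```text
time: 25.12
tcp_pos: [0.4261, -0.2574, 0.0874]
tcp_rot: [0.717, 0.697, 0.0, 0.0]
wrist_force: [-0.7, 0.7, 1.3]
gripper_width: 0.0385
gripper_force: 15.9
```

Request:
{"name": "send_rows", "arguments": {
  "targets": [
    {"jaw":0.45,"xyz":[0,0,0],"turn":[0,0,0]},
    {"jaw":0.47,"xyz":[0,0,0],"turn":[0,0,0]},
    {"jaw":0.5,"xyz":[0,0,0],"turn":[0,0,0]},
    {"jaw":0.6,"xyz":[0,0,0],"turn":[0,0,0]},
    {"jaw":0.65,"xyz":[0,0,0],"turn":[0,0,0]}
  ]
}}

```text
time: 25.53
tcp_pos: [0.4263, -0.2575, 0.0875]
tcp_rot: [0.717, 0.697, 0.0, 0.0]
wrist_force: [0.4, -0.4, 1.0]
gripper_width: 0.0555
gripper_force: 0.6
```

Request:
{"name": "send_rows", "arguments": {
  "targets": [
    {"jaw":0.65,"xyz":[0,0,0.01],"turn":[0,0,0]},
    {"jaw":0.65,"xyz":[0,0,0.02],"turn":[0,0,0]},
    {"jaw":0.65,"xyz":[0,0,0.03],"turn":[0,0,0]},
    {"jaw":0.65,"xyz":[0,0,0.04],"turn":[0,0,0]},
    {"jaw":0.65,"xyz":[0,0,0.04],"turn":[0,0,0]}
  ]
}}

```text
time: 25.95
tcp_pos: [0.4247, -0.2566, 0.2281]
tcp_rot: [0.717, 0.697, -0.0, -0.002]
wrist_force: [0.6, -0.8, 0.1]
gripper_width: 0.0573
gripper_force: 0.0
```

Request:
{"name": "send_rows", "arguments": {
  "targets": [
    {"jaw":0.65,"xyz":[0,0.04,0.02],"turn":[0,0,0]},
    {"jaw":0.65,"xyz":[0,0.04,0],"turn":[0,0,0]},
    {"jaw":0.65,"xyz":[0,0.04,0],"turn":[0,0,0]},
    {"jaw":0.65,"xyz":[0,0.04,0],"turn":[0,0,0]},
    {"jaw":0.65,"xyz":[0,0.03,0],"turn":[0,0,0]}
  ]
}}

```text
time: 26.37
tcp_pos: [0.425, -0.0677, 0.2466]
tcp_rot: [0.717, 0.697, 0.0, -0.0]
wrist_force: [1.4, 0.1, 0.2]
gripper_width: 0.0573
gripper_force: 0.0
```

Run:
```python
from h import *
for n in('side','top'):
    a=eyes.read_camera(n);cv2.imwrite(f'pics/{n}9.png',a)
    for t in('disc_center','loupe_center','blank_center','bottle_center','blower_center'):print(n,t,find(n,t)[:3])
a=cv2.imread('pics/side9.png')[170:290,215:350];b=cv2.imread('pics/top9.png')[165:270,260:395]
a=cv2.resize(a,(390,347),interpolation=cv2.INTER_CUBIC);b=cv2.resize(b,(400,311),interpolation=cv2.INTER_CUBIC)
o=np.zeros((347,800,3),np.uint8);o[:347,:390]=a;o[:311,400:]=b;cv2.imwrite('pics/m9.png',o)
```

```text
side disc_center [(0.43, array([ 0.422, -0.262,  0.029]), array([313., 250.]))]
side loupe_center [(0.84, array([0.5  , 0.086, 0.039]), array([271., 199.])), (0.56, array([ 0.429, -0.134,  0.025]), array([288., 233.])), (0.41, array([ 0.529, -0.182,  0.012]), array([331., 235.]))]
side blank_center [(0.41, array([ 0.534, -0.113,  0.008]), array([318., 228.]))]
side bottle_center [(0.72, array([ 0.423, -0.004,  0.032]), array([262., 216.]))]
side blower_center [(0.67, array([0.368, 0.022, 0.031]), array([240., 217.]))]
top disc_center [(0.7, array([ 0.425, -0.259,  0.021]), array([342., 231.])), (0.61, array([0.424, 0.24 , 0.041]), array([152., 228.]))]
top loupe_center [(0.62, array([0.512, 0.105, 0.029]), array([205., 196.])), (0.57, array([ 0.535, -0.178,  0.015]), array([311., 190.]))]
top blank_center []
top bottle_center []
top blower_center [(0.86, array([0.37 , 0.033, 0.048]), array([230., 250.]))]
```

View pics/m9.png

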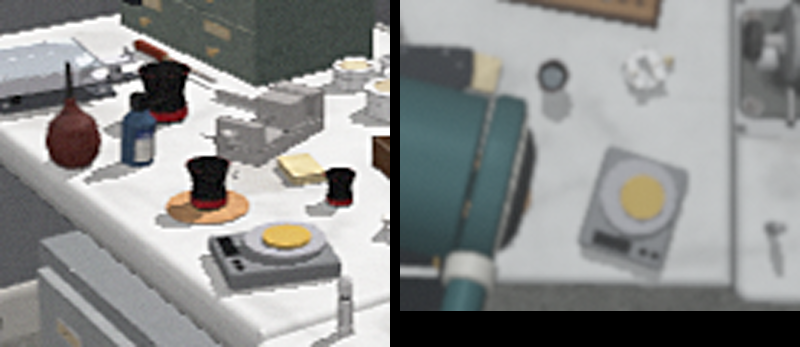

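The disc lies flat and wholly on the pan, at top view (642,197). The loupe stands upright on the mat at side view (208,183). The bottle, blower, collet and blank have not moved, and the tray is level. Handing in.

```bash
python3 -c "
from station import order;print(order.sign_off())"
```

```text
the job is handed in; nothing more can be done
None
```

The job is handed in at about 27 s of the 72 s allowed, and the sign-off returned no verdict: the loupe stands upright on the cork mat, the tray was tipped and lowered level again, the disc lies flat and wholly on the pan, and the bottle, blower, collet and blank look unmoved in the last pictures.

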